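# Level the tilting lens fixture and lock it with the key

### The arm

A 7-joint arm with a two-finger parallel gripper is mounted at the origin on the work surface; the furniture and walls round the work are solid. World frame = base frame: x ahead of the robot, y to its left, z up, the work surface at z = 0. Lengths are in m, angles in degrees, forces in N, time in s.
With the tool pointing down it reaches from about 0.425 to 0.875 m from the base axis. Payload 4.7 kg.
Tool frame: the origin (TCP) lies at the very end of the fingers, on their centre line; the grasp point (between the pads) lies 19 mm behind it; z points along the fingers, y is the line along which they close (so a half turn about z gives the same grasp; the last joint's range is limited). The gripper opens to 87 mm and grips with 3 to 60 N. Pads are 19 mm wide; open, the fingers measure 117 mm over their backs; the gripper's body (75 mm by 190 mm) begins 51 mm behind the grasp point.
Start: joints at [-74.88, 18.392, -4.016, 83.108, 1.295, 78.541, -3.26], TCP at [0.161, 0.63, 0.223] pointing down, gripper open.
Joint ranges: [-163.93, 163.93], [-17.29, 119.83], [-79.2, 71.16], [3.27, 140.29], [-89.18, 269.18], [5.43, 117.66], [-154.24, 154.24]. Speed limits (degrees/s): [147.25, 147.25, 180, 180, 180, 180, 180].

### API

Orientations are given as [roll, pitch, yaw] about the fixed x, y, z axes, in that order (R = Rz(yaw) Ry(pitch) Rx(roll)).
In Python, from cell import get_obs, eyes, env gives the robot as it stands.
- The arm moves only by the tool servo_tool, never from a script. Its argument "series" is a list that holds one entry, the list of rows, each a list of 7 numbers: the shift along the tool's x, y, z in units of 300 mm (1.0 is 300 mm), then the turn, a rotation vector about the tool's x, y, z in units of pi rad (1.0 is pi rad), then the opening, from 0 (shut) to 1 (fully open). In form: [[[tx, ty, tz, wx, wy, wz, gripper], ...]]. A call has 1 to 12 rows; each row is the pose to reach, as a shift and turn from the pose commanded when the call began, along the tool's axes at that moment, turning the shorter way round; what a row does not reach only later rows make up. A row lasts 1/12 s, in which the tool goes at most 41.7 mm and 7.16 degrees, less where a joint would pass 70% of its speed; a pose out of reach is approached as far as the arm can. A call with a number of a shift or a turn outside -1 to 1 is refused whole. A call with a gripper value outside its range is refused whole. The fingers move at their own pace and stop on an object; "grip_force" is the grip in N (left out, the last holds). Time passes only in rows, so rows that repeat a pose let the fingers close. It gives the time, the measured TCP pose, the force, the opening and the grip force at its end, in the units of the state.
- get_obs(): the state, without advancing time (a new reading comes with each control period).
- eyes.read_camera(name): name is "scene" or "top" or "wrist"; returns a dict with "frame" (384x512x3 uint8, red, green, blue), "depth" (384x512 float32, m along the optical axis (not along the pixel's ray), 0 where there is no reading), "fx", "fy", "cx", "cy" (pixels), "origin" and "rotation" of the camera in the world; the wrist camera has in their place "mount" (4x4, takes a point from camera to tool coordinates, whose origin is the TCP and whose axes are the flange's). Camera axes: x right, y down, z forward; pixel columns grow to the right and rows downward; lengths in m; the calibration is good to about 2 mm. A picture is of the moment at which its call begins: read the wrist's pose just before it.
- env.sign_off(): hands the job in; it is judged then, once.
The state is a dict: "time_s": time; "qpos": joint angles; "joint_velocities": joint speeds; "effort": joint torques, N m; "tool_pos": TCP position; "tool_rot": TCP orientation; "force": force on the tool from outside, world axes, zero at the start; "wrist_torque": the same for the moment, N m; "grip_width": finger opening in m; "grasp_force": force on a finger pad.
Only numpy, scipy, OpenCV 4.12 (cv2) and the standard library are available. Lean on these libraries where they do the work, as an engineer would, in place of code of your own. Each camera call takes 0.05 s, during which the arm holds its last target. There are 200 camera calls.

### The job

Press the raised thumb tab down to swing the fixture's tilted cradle level, fully onto its stop, then take the key with the flat black handle from its stand and use it to turn the slotted lock screw clockwise as far as it goes, a little under a quarter turn. Put the key back upright in its stand, fully down. Turn the screw with the key only, without the fingers touching it, and leave the other things on the desk where they are.

Things in the scene. Friction and masses are not known exactly. Their poses are not given: they have to be found in the camera images.
- trunnion_axis (a point): Centre of the fixed tilting fixture, on the cradle's hinge axis, 75 mm above the desk. Dark steel base 190x190x12 mm, two grey bearing posts 79 mm to either side in y, tops 98 mm above the desk. x: from the fixture's front (robot side) to its back; y: along the hinge axis; z: up.
- cradle (a joint): Tilt of the cradle, rad: 0 = level, a hard stop; positive = back edge raised. Starts 0.45 to 0.8. Aluminium plate 164 (x) by 134 by 12 mm, hinged through its middle, a lens housing nested on it (its top 28 mm above the hinge axis when level). Stiff hinge (0.35 N m): stays where it is left; 4 to 5 N down on the thumb tab moves it.
- thumb_tab (a point): Press point on top of the steel thumb tab (30 by 40 mm, 6 mm thick) at the cradle's back edge. Turns with the cradle: 98 mm behind the hinge axis along the plate, 36 mm to the fixture's -y side, 6 mm above the plate's middle plane. z: square to the tab. Level, it is 81 mm above the desk.
- lock_screw (a joint): Turn of the captive lock screw, rad, clockwise seen from above is positive. 0 = slot along the fixture's x; 1.57 = locked, a hard stop, slot along the fixture's y. Starts 0.25 to 0.6. Friction 0.1 N m. It does not rise or sink as it turns.
- slot_floor (a point): Centre of the floor of the slot in the screw's head; x: along the slot, z: out of the head. Head: steel cup 48 mm across, 16 mm high, on the cradle 56 mm behind the hinge axis, 34 mm to the fixture's +y side. Slot 9 mm wide, 31 mm long, 12 mm deep, closed at both ends. Cradle level: floor 85 mm, mouth 97 mm above the desk.
- key_grip (a point): Centre of the key's grip: black paddle 50 (x) by 18 (y) by 56 mm high, reaching 32 mm below and 24 mm above this point. Grasp across y. z: along the key, up when it stands. The key is 118 mm long, about 160 g; below the paddle a collar 50 mm across, 6 mm thick, its underside 38 mm below this point.
- key_tip (a point): Middle of the end of the key's flat blade, 94 mm below key_grip on the key's axis, same axes. Blade 24 mm wide (x), 5 mm thick (y), 22 mm long, its last 6 mm only 20 by 3.4 mm. Between blade and collar a round shank 22 mm across, 34 mm long.
- stand_mouth (a point): Centre of the mouth of the key stand's square pocket (34 by 34 mm, 59 mm deep), in the top face, 64 mm above the desk, of a fixed grey block 76x76x64 mm on a flange 110x90 mm. x, y: along its sides. The key hangs upright in it, collar flat on the block, any way round: tip 56 mm below the mouth, key_grip 38 mm above.
- screw_dish: Bystander, to be left alone: round steel dish, 69 mm across, 18 mm high, with tiny screws in it. Origin at the centre of its underside.
- adhesive_bottle: Bystander, to be left alone: small white bottle, 34 mm across, 126 mm high. Origin at the centre of its underside.
- plug_gauge: Bystander, to be left alone: plug gauge, 113 mm long, lying. Origin at the centre of its underside.
- loose_housing: Bystander, to be left alone: black lens housing, 63x91x22 mm, lying loose on the desk. Origin at the centre of its underside.
There are look-alikes about, which are no part of the job. What is meant by the part that bears key_grip is not green or purple, and is the larger of those in its own colour.

How it is judged:
By the outcome, as a careful person would: the job done as asked, in the order asked, and still so for the second after the job is handed in, with the robot touching nothing.
It also fails if it takes over 61 s, if anything falls off the work surface, if the arm or the gripper's body presses on something with over 40 N, if the wrist force passes 120 N, or if a joint passes its speed limit or range.

## Working session

There is one attempt and no reset: what is moved stays moved. The work goes in short steps, Python scripts to look and compute and a tool call to move; the robot and the scene stay as the last step left them, time stands still between calls to the robot, and variables do not carry over. Pictures are saved under pics/ and viewed, at most 12 in all, crops included, and the job is handed in when it is done.

Besides the shell and the picture viewer there is one more tool, called by a JSON object that holds its "method" and its "body". servo_tool: Moves the arm, as the interface text tells. Shifts and turns lie within -1 to 1; 1 stands for 300 mm of shift or pi rad of turn. Its arguments: {"type":"object","properties":{"series":{"type":"array"},"grip_force":{"type":"number"}},"required":["series"]}

```bash
ls; mkdir -p pics
cat > h.py <<'E'
import numpy as np,cv2
from scipy.spatial.transform import Rotation as R
from cell import get_obs,eyes,env
def tool():
    o=get_obs(); T=np.eye(4); T[:3,:3]=R.from_euler('xyz',o['tool_rot'],degrees=True).as_matrix(); T[:3,3]=o['tool_pos']; return T
def cam(n):
    T=tool(); c=eyes.read_camera(n)
    if n=='wrist': M=T@np.array(c['mount'])
    else:
        M=np.eye(4); M[:3,:3]=np.array(c['rotation']).reshape(3,3); M[:3,3]=c['origin']
    c['M']=M; return c
def cloud(c):
    d=c['depth']; v,u=np.mgrid[:d.shape[0],:d.shape[1]]
    P=np.stack([(u-c['cx'])/c['fx']*d,(v-c['cy'])/c['fy']*d,d],-1)
    return P@c['M'][:3,:3].T+c['M'][:3,3]
def ray(c,u,v,z):
    r=c['M'][:3,:3]@np.array([(u-c['cx'])/c['fx'],(v-c['cy'])/c['fy'],1]); o=c['M'][:3,3]
    return o+r*(z-o[2])/r[2]
def save(c,n): cv2.imwrite('pics/'+n,c['frame'][:,:,::-1])
E
python3 - <<'E'
from h import *
import pickle
D={}
for n in ['scene','top','wrist']:
    c=cam(n); save(c,n+'0.png'); D[n]=c; print(n,c['M'].round(3).tolist(),c['fx'],c['cx'],c['cy'])
pickle.dump(D,open('d0.pkl','wb')); print(get_obs())
a=[D[n]['frame'] for n in ['scene','top']]
E
```

```text
picsTraceback (most recent call last):
  File "<stdin>", line 5, in <module>
  File "h.py", line 10, in cam
    M=np.eye(4); M[:3,:3]=np.array(c['rotation']).reshape(3,3); M[:3,3]=c['origin']
                          ~~~~~~~~~~~~~~~~~~~~~~~~~~~~~~~^^^^^
ValueError: cannot reshape array of size 3 into shape (3,3)
```

Rotation is roll-pitch-yaw.

```bash
sed -i "s/np.array(c\['rotation'\]).reshape(3,3)/R.from_euler('xyz',c['rotation'],degrees=True).as_matrix()/" h.py
python3 - <<'E'
from h import *
import pickle
D={}
for n in ['scene','top','wrist']:
    c=cam(n); save(c,n+'0.png'); D[n]=c; print(n,c['M'].round(3).tolist(),c['fx'],c['cx'],c['cy'],(c['rotation'] if n!='wrist' else c['mount']))
pickle.dump(D,open('d0.pkl','wb')); print(get_obs())
P=cloud(D['top']); print(P[192,256],P[50,50],P[330,450])
P=cloud(D['scene']); print(P[192,256],P[330,450])
E
```

```text
scene [[-0.881, -0.209, 0.424, 0.027], [-0.472, 0.352, -0.809, 1.074], [0.02, -0.913, -0.408, 0.552], [0.0, 0.0, 0.0, 1.0]] 499.3246585354731 260.26818386743133 190.15139117565352 [-114.11311228   -1.13373038 -151.84326973]
top [[0.02, -0.995, 0.102, 0.419], [-1.0, -0.02, -0.002, 0.168], [0.004, -0.102, -0.995, 1.006], [0.0, 0.0, 0.0, 1.0]] 378.3464001138685 256.16935054974954 193.29219462495442 [-174.14801572   -0.25151513  -88.86273839]
wrist [[0.247, 0.926, 0.286, 0.082], [0.969, -0.235, -0.075, 0.65], [-0.002, 0.296, -0.955, 0.384], [0.0, 0.0, 0.0, 1.0]] 291.1800954343576 251.32464270641827 189.39816046264357 [[ 2.85214084e-04 -9.55360977e-01 -2.95440893e-01  8.14869116e-02]
 [ 9.99999916e-01  3.59115289e-04 -1.95879024e-04  3.93872847e-04]
 [ 2.93232518e-04 -2.95440813e-01  9.55361000e-01 -1.61883238e-01]
 [ 0.00000000e+00  0.00000000e+00  0.00000000e+00  1.00000000e+00]]
{'time_s': 0.2, 'qpos': array([-74.88073612,  18.42260298,  -4.01397736,  83.14813676,
         1.29520953,  78.53871294,  -3.25899276]), 'joint_velocities': array([ 0.04743711,  0.01544785, -0.03293083, -0.15822673,  0.03376808,
        0.12010769,  0.10325818]), 'effort': array([-6.74466155e-04, -4.91161466e+01, -4.03921735e-01, -3.12491834e+01,
       -6.38274942e-02,  4.05609829e-02,  1.33984054e-04]), 'tool_pos': array([0.16065782, 0.62950987, 0.22188235]), 'tool_rot': array([-1.79935747e+02,  5.17198119e-03,  1.65689469e+02]), 'force': array([-0.27818296,  0.37061497, -0.1722256 ]), 'wrist_torque': array([-0.03409007,  0.07687948, -0.0220358 ]), 'grasp_force': 0.0, 'grip_width': 0.08687847202401495}
[0.52513719 0.16587845 0.00467696] [ 1.25831927  1.15458766 -0.71319632] [ 0.20532085 -0.28329795  0.11673199]
[0.59279761 0.0184963  0.01099202] [0.05258745 0.32989378 0.00311316]
```

View pics/top0.png

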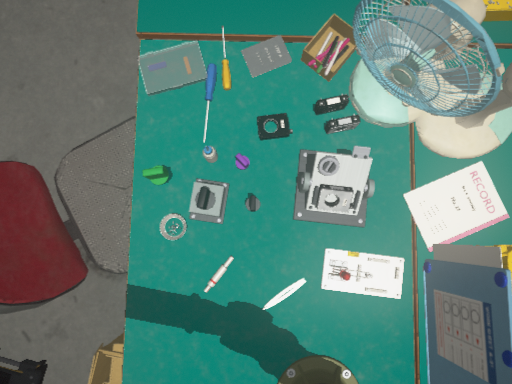

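View pics/scene0.png

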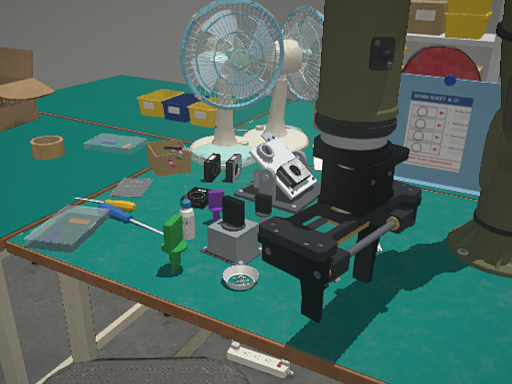

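The top view shows the fixture at about (335,187) with the screw head at (328,165) and the tab at (362,152). The key stand is at (208,200), with the bottle at (209,153) and the dish at (173,227). A smaller black look-alike is at (251,202). The scene view shows the cradle tilted with its back edge up.

Run:
```python
from h import *
import pickle
D=pickle.load(open('d0.pkl','rb')); c=D['top']; P=cloud(c)
for u,v in [(208,195),(208,190),(208,200),(204,197),(195,184),(223,185),(192,213),(222,218),(328,165),(362,152),(333,195),(305,160),(370,163),(309,188),(303,180),(370,190),(297,219),(366,222),(301,152),(251,202),(242,160),(156,174),(173,227),(209,153),(330,102),(341,123),(320,40),(400,70),(385,110)]: print(u,v,P[v,u].round(3))
a=cv2.resize(c['frame'][130:240,140:390],None,fx=3.2,fy=3.2,interpolation=cv2.INTER_CUBIC); cv2.imwrite('pics/topc.png',a[:,:,::-1])
```

```text
208 195 [0.505 0.281 0.1  ]
208 190 [0.515 0.279 0.12 ]
208 200 [0.495 0.284 0.079]
204 197 [0.498 0.287 0.126]
195 184 [0.536 0.319 0.066]
223 185 [0.541 0.254 0.01 ]
192 213 [0.466 0.334 0.007]
222 218 [0.454 0.254 0.007]
328 165 [ 0.582 -0.005  0.114]
362 152 [ 0.61  -0.08   0.137]
333 195 [ 0.516 -0.028  0.061]
305 160 [0.613 0.037 0.013]
370 163 [ 0.587 -0.103  0.122]
309 188 [0.538 0.026 0.012]
303 180 [0.548 0.051 0.086]
370 190 [ 0.526 -0.11   0.096]
297 219 [0.455 0.057 0.01 ]
366 222 [ 0.451 -0.127  0.003]
301 152 [0.634 0.048 0.014]
251 202 [0.491 0.178 0.094]
242 160 [0.595 0.202 0.086]
156 174 [0.551 0.404 0.117]
173 227 [0.428 0.383 0.001]
209 153 [0.61  0.283 0.091]
330 102 [ 0.756 -0.02   0.061]
341 123 [ 0.701 -0.048  0.062]
320 40 [ 0.952 -0.003  0.007]
400 70 [ 0.717 -0.091  0.346]
385 110 [ 0.745 -0.169  0.041]
```

View pics/topc.png

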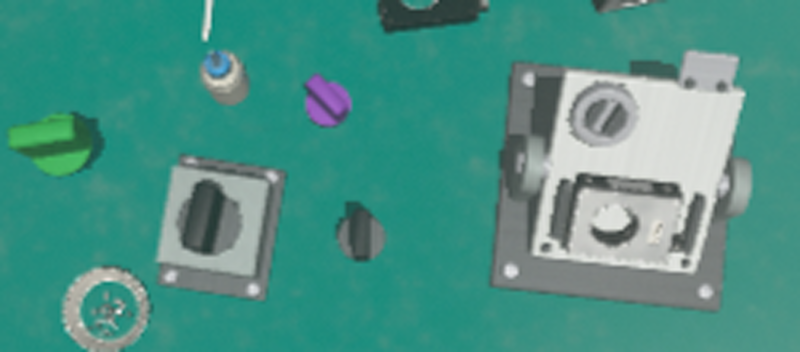

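```bash
cat >> h.py <<'E'
def row(pos,yaw,roll=180,pitch=0,T=None):
    T=tool() if T is None else T
    G=R.from_euler('xyz',[roll,pitch,yaw],degrees=True).as_matrix()
    s=T[:3,:3].T@(np.array(pos)-T[:3,3])/0.3
    w=R.from_matrix(T[:3,:3].T@G).as_rotvec()/np.pi
    print('row',s.round(4).tolist(),w.round(4).tolist(),'rows>=',int(np.ceil(max(np.linalg.norm(s)*.3/.0417,np.linalg.norm(w)*180/7.16))))
E
python3 - <<'E'
from h import *
import pickle
D=pickle.load(open('d0.pkl','rb')); c=D['top']; P=cloud(c)
k=[ray(c,140+a/3.2,130+b/3.2,.012) for a,b in [(515,64),(492,286),(718,309)]]
print(np.round(k,4)); ctr=(k[0]+k[2])/2; ey=k[1]-k[2]; print(ctr,np.linalg.norm(ey),np.linalg.norm(k[0]-k[1]),np.degrees(np.arctan2(ey[1],ey[0]))-90, np.degrees(np.arctan2(*(k[0]-k[1])[[1,0]])))
yaw=np.arctan2(ey[1],ey[0])-np.pi/2
Q=(P.reshape(-1,3)-[ctr[0],ctr[1],.075])@np.array([[np.cos(yaw),-np.sin(yaw),0],[np.sin(yaw),np.cos(yaw),0],[0,0,1]])
m=(np.abs(Q[:,0])<.07)&(np.abs(Q[:,1])<.05)&(Q[:,2]>-.05)&(Q[:,2]<.12); q=Q[m]
# plate back half
m2=(q[:,0]>0.0)&(q[:,0]<.07)&(q[:,1]<-.02)&(q[:,1]>-.06); print('tilt',np.polyfit(q[m2][:,0],q[m2][:,2],1), np.arctan(np.polyfit(q[m2][:,0],q[m2][:,2],1)[0]))
F=P[(P[...,2]>.15)&(P[...,0]>.4)&(P[...,0]<1.)&(P[...,1]<.3)]; print(F.min(0),F.max(0), len(F)); G=F[F[:,0]<.72]; print(len(G),G.min(0) if len(G) else 0,G.max(0) if len(G) else 0)
row([.56,-.03,.33],180)
E
```

```text
[[ 0.6398  0.048   0.012 ]
 [ 0.4541  0.0654  0.012 ]
 [ 0.439  -0.12    0.012 ]]
[ 0.53939041 -0.03601551  0.012     ] 0.18600236088027136 0.18643101305954635 -4.658320479816027 -5.364579266418374
tilt [0.76566354 0.00694564] 0.6534506386919863
[ 0.40001528 -0.40627383  0.15029201] [0.85188867 0.16771772 1.00639187] 13279
5198 [ 0.40001528 -0.40627383  0.15029201] [0.7199992  0.16771772 1.00639187]
row [-1.8333, -1.8015, -0.3582] [-0.0004, -0.0, -0.0795] rows>= 19
```

{"method": "servo_tool", "body": {"series": [[[-0.92,-0.9,-0.36,0,0,-0.04,0],[-0.92,-0.9,-0.36,0,0,-0.04,0],[-0.92,-0.9,-0.36,0,0,-0.04,0],[-0.92,-0.9,-0.36,0,0,-0.04,0],[-0.92,-0.9,-0.36,0,0,-0.04,0],[-0.92,-0.9,-0.36,0,0,-0.04,0],[-0.92,-0.9,-0.36,0,0,-0.04,0],[-0.92,-0.9,-0.36,0,0,-0.04,0],[-0.92,-0.9,-0.36,0,0,-0.04,0],[-0.92,-0.9,-0.36,0,0,-0.04,0]]]}}

```text
time_s: 1.03
tool_pos: [0.364, 0.2958, 0.3321]
tool_rot: [179.9, 0.1, 172.6]
force: [1.2, 0.1, -0.2]
grip_width: 0.0285
grasp_force: 0.0
```

Run:
```python
from h import *
row([.56,-.03,.33],180)
```

```text
row [-0.7876, -0.9928, 0.0076] [0.0002, 0.0006, -0.0411] rows>= 10
```

{"method": "servo_tool", "body": {"series": [[[-0.78,-0.99,0.007,0,0,-0.041,0],[-0.78,-0.99,0.007,0,0,-0.041,0],[-0.78,-0.99,0.007,0,0,-0.041,0],[-0.78,-0.99,0.007,0,0,-0.041,0],[-0.78,-0.99,0.007,0,0,-0.041,0],[-0.78,-0.99,0.007,0,0,-0.041,0],[-0.78,-0.99,0.007,0,0,-0.041,0],[-0.78,-0.99,0.007,0,0,-0.041,0],[-0.78,-0.99,0.007,0,0,-0.041,0],[-0.78,-0.99,0.007,0,0,-0.041,0],[-0.78,-0.99,0.007,0,0,-0.041,0],[-0.78,-0.99,0.007,0,0,-0.041,0]]]}}

```text
time_s: 2.03
tool_pos: [0.5566, -0.0234, 0.3281]
tool_rot: [180.0, -0.1, -179.8]
force: [-0.2, 0.0, -0.5]
grip_width: 0.0005
grasp_force: 0.0
```

Run:
```python
from h import *
import pickle
c=cam('wrist'); pickle.dump(c,open('w1.pkl','wb'))
a=cv2.resize(c['frame'],None,fx=1.5,fy=1.5,interpolation=cv2.INTER_CUBIC); cv2.imwrite('pics/w1.png',a[:,:,::-1]); print(get_obs()['tool_pos'],get_obs()['tool_rot'])
```

```text
[ 0.55645631 -0.02217913  0.32817071] [ 1.79945498e+02 -4.82292198e-02 -1.79644837e+02]
```

View pics/w1.png

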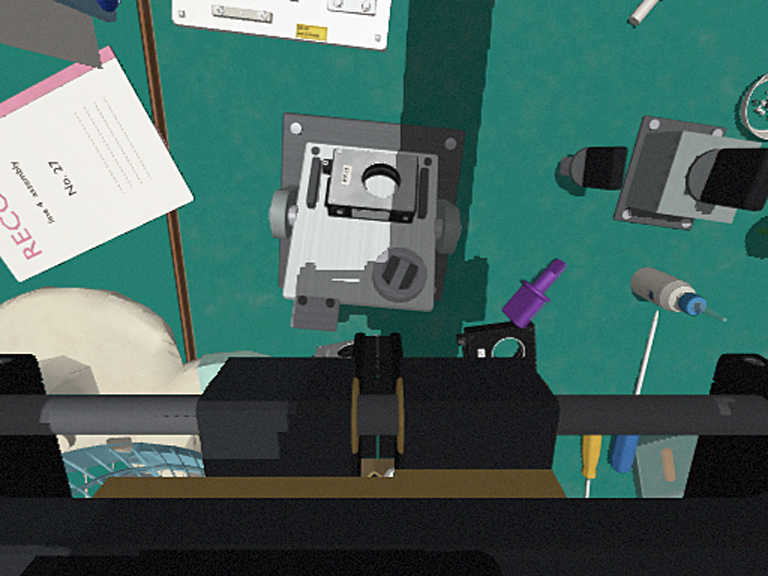

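The wrist view shows the fixture upside down. The tab is at (315,310), the screw head at (399,273), and the base's front corners are at (285,113) and (466,130). The stand is at right, at (690,175).

Run:
```python
from h import *
import pickle
D=pickle.load(open('d0.pkl','rb')); w=pickle.load(open('w1.pkl','rb')); t=D['top']; Pt=cloud(t); Pw=cloud(w)
r=lambda u,v,z: ray(w,u/1.5,v/1.5,z)
TL,TR=r(285,113,.012),r(466,130,.012); e=TR-TL; print(TL,TR,np.linalg.norm(e),np.degrees(np.arctan2(e[1],e[0]))-90)
ex=np.array([e[1],-e[0]])/np.linalg.norm(e[:2]); print('ctr',(TL+TR)[:2]/2+.095*ex)
for n,u,v in [('tab',315,308),('tabc',292,325),('tabc',335,327),('screw',399,273),('postL',285,213),('postR',447,226)]:
    print(n,Pw[int(v/1.5),int(u/1.5)].round(4))
for P in (Pw,Pt):
  q=P.reshape(-1,3); m=(q[:,0]>.6)&(q[:,0]<.8)&(q[:,1]>-.3)&(q[:,1]<.15)&(q[:,2]>.15)&(q[:,2]<.6); q=q[m]
  for x0 in (.6,.64,.68,.72,.76): 
    s=q[(q[:,0]>=x0)&(q[:,0]<x0+.04)]; print(x0,len(s),(s.min(0).round(3),s.max(0).round(3)) if len(s) else '')
```

```text
[ 0.44004796 -0.11753192  0.012     ] [0.45568096 0.06847903 0.012     ] 0.18666672506491727 -4.804044027454296
ctr [ 0.54253072 -0.03248252]
tab [ 0.6065 -0.0766  0.1341]
tabc [ 0.6181 -0.0963  0.1434]
tabc [ 0.6206 -0.0591  0.1437]
screw [ 0.5807 -0.0033  0.1142]
postL [ 0.5304 -0.1062  0.0943]
postR [0.5404 0.0402 0.0965]
0.6 0 
0.64 854 (array([ 0.66 , -0.226,  0.214]), array([ 0.68 , -0.165,  0.29 ]))
0.68 958 (array([ 0.68 , -0.224,  0.186]), array([ 0.719, -0.146,  0.252]))
0.72 8 (array([ 0.72 , -0.178,  0.192]), array([ 0.733, -0.164,  0.2  ]))
0.76 0 
0.6 0 
0.64 1397 (array([ 0.649, -0.248,  0.217]), array([ 0.68 , -0.146,  0.443]))
0.68 2810 (array([ 0.68 , -0.243,  0.193]), array([ 0.72 , -0.086,  0.474]))
0.72 3134 (array([ 0.72 , -0.22 ,  0.177]), array([ 0.76 , -0.052,  0.48 ]))
0.76 3083 (array([ 0.76 , -0.236,  0.182]), array([ 0.8  , -0.029,  0.479]))
```

Run:
```python
from h import *
row([.614,-.078,.2],148)
T=tool(); G=np.eye(4); G[:3,:3]=R.from_euler('xyz',[180,0,148],degrees=True).as_matrix(); G[:3,3]=[.614,-.078,.2]
for p in [[.616,-.078,.15],[.623,-.078,.125],[.630,-.078,.105],[.635,-.078,.09],[.637,-.078,.081],[.637,-.078,.077]]: row(p,148,T=G)
```

```text
row [-0.191, -0.1877, 0.4269] [0.0002, -0.0003, 0.1798] rows>= 5
row [-0.0057, 0.0035, 0.1667] [0.0, 0.0, 0.0] rows>= 2
row [-0.0254, 0.0159, 0.25] [0.0, 0.0, 0.0] rows>= 2
row [-0.0452, 0.0283, 0.3167] [0.0, 0.0, 0.0] rows>= 3
row [-0.0594, 0.0371, 0.3667] [0.0, 0.0, 0.0] rows>= 3
row [-0.065, 0.0406, 0.3967] [0.0, 0.0, 0.0] rows>= 3
row [-0.065, 0.0406, 0.41] [0.0, 0.0, 0.0] rows>= 4
```

{"method": "servo_tool", "body": {"series": [[[-0.191,-0.188,0.0,0,0,0.18,0],[-0.191,-0.188,0.0,0,0,0.18,0],[-0.191,-0.188,0.0,0,0,0.18,0],[-0.191,-0.188,0.0,0,0,0.18,0],[-0.191,-0.188,0.0,0,0,0.18,0],[-0.191,-0.188,0.2,0,0,0.18,0],[-0.191,-0.188,0.427,0,0,0.18,0],[-0.191,-0.188,0.427,0,0,0.18,0],[-0.191,-0.188,0.427,0,0,0.18,0],[-0.191,-0.188,0.427,0,0,0.18,0]]]}}

```text
time_s: 2.92
tool_pos: [0.6127, -0.077, 0.1985]
tool_rot: [-179.9, -0.3, 148.0]
force: [0.3, -0.3, 0.5]
grip_width: 0.0004
grasp_force: 0.0
```

{"method": "servo_tool", "body": {"series": [[[-0.006,0.0035,0.1,0,0,0,0],[-0.006,0.0035,0.167,0,0,0,0],[-0.012,0.008,0.2,0,0,0,0],[-0.018,0.012,0.225,0,0,0,0],[-0.025,0.016,0.25,0,0,0,0],[-0.032,0.02,0.272,0,0,0,0],[-0.039,0.024,0.294,0,0,0,0],[-0.045,0.028,0.316,0,0,0,0],[-0.05,0.031,0.333,0,0,0,0],[-0.055,0.034,0.35,0,0,0,0],[-0.059,0.037,0.367,0,0,0,0],[-0.061,0.038,0.375,0,0,0,0]]]}}

```text
time_s: 3.92
tool_pos: [0.6368, -0.0796, 0.0883]
tool_rot: [180.0, 0.1, 147.9]
force: [2.8, -0.0, 2.5]
grip_width: 0.0004
grasp_force: 1.8
```

Run:
```python
from h import *
o=get_obs(); print(o['tool_pos'],o['force'],o['tool_rot'])
row([.637,-.078,.081],148)
```

```text
[ 0.63682378 -0.07955966  0.0882711 ] [ 2.81532563 -0.04374978  2.46069941] [1.79950742e+02 5.57622003e-02 1.47902185e+02]
row [0.0023, 0.0047, 0.0242] [0.0003, 0.0003, -0.0005] rows>= 1
```

Contact is good, so I press down to the stop in small steps.

{"method": "servo_tool", "body": {"series": [[[0,0.003,0.01,0,0,0,0],[0,0.003,0.018,0,0,0,0],[0,0.003,0.024,0,0,0,0],[0,0.003,0.028,0,0,0,0],[0,0.003,0.032,0,0,0,0],[0,0.003,0.032,0,0,0,0]]]}}

```text
time_s: 4.42
tool_pos: [0.6363, -0.0791, 0.0813]
tool_rot: [179.9, -0.1, 147.9]
force: [-4.7, 1.0, 20.1]
grip_width: 0.0007
grasp_force: 10.4
```

{"method": "servo_tool", "body": {"series": [[[0,0.003,-0.1,0,0,0,0],[0,0.003,-0.25,0,0,0,0],[0,0.003,-0.4,0,0,0,0],[0,0.003,-0.5,0,0,0,0],[0.1,0.1,-0.7,0,0,0,0],[0.3,0.3,-0.75,0,0,0,0],[0.3,0.3,-0.75,0,0,0,0],[0.3,0.3,-0.75,0,0,0,0]]]}}

```text
time_s: 5.08
tool_pos: [0.606, 0.0494, 0.3035]
tool_rot: [180.0, -0.2, 148.1]
force: [0.5, 0.1, 0.2]
grip_width: 0.0001
grasp_force: 0.0
```

Run:
```python
from h import *
row([.53,.283,.31],180); print(get_obs()['tool_pos'])
```

```text
row [0.6271, 0.5268, -0.0187] [0.0005, -0.0012, -0.1774] rows>= 6
[0.60604048 0.04937053 0.30354632]
```

Run:
```python
from h import *
import pickle
D={n:cam(n) for n in ['wrist','top']}; pickle.dump(D,open('w2.pkl','wb'))
```

{"method": "servo_tool", "body": {"series": [[[0.627,0.527,-0.019,0,0,-0.177,1],[0.627,0.527,-0.019,0,0,-0.177,1],[0.627,0.527,-0.019,0,0,-0.177,1],[0.627,0.527,-0.019,0,0,-0.177,1],[0.627,0.527,-0.019,0,0,-0.177,1],[0.627,0.527,-0.019,0,0,-0.177,1],[0.627,0.527,-0.019,0,0,-0.177,1],[0.627,0.527,-0.019,0,0,-0.177,1],[0.627,0.527,-0.019,0,0,-0.177,1],[0.627,0.527,-0.019,0,0,-0.177,1]]]}}

```text
time_s: 6.02
tool_pos: [0.5333, 0.2763, 0.3082]
tool_rot: [-179.9, -0.1, 179.5]
force: [0.8, 0.1, 0.1]
grip_width: 0.0591
grasp_force: 0.0
```

Run:
```python
from h import *
import pickle
c=cam('wrist'); pickle.dump(c,open('w3.pkl','wb')); d=pickle.load(open('w2.pkl','rb'))['wrist']
a=np.hstack([cv2.resize(f,(400,300),interpolation=cv2.INTER_AREA) for f in (c['frame'],d['frame'])]); cv2.imwrite('pics/w3.png',a[:,:,::-1])
```

```text
(no output)
```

View pics/w3.png

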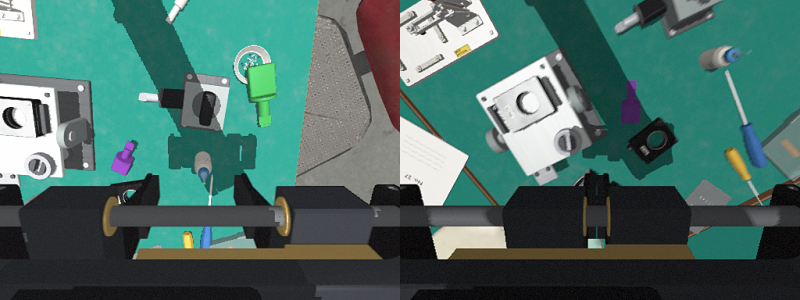

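Left half: the key paddle stands at (206,108) in the stand. Right half: the cradle is now level, with the screw slot at (568,142).

Run:
```python
from h import *
import pickle
D=pickle.load(open('d0.pkl','rb')); w=pickle.load(open('w3.pkl','rb')); w2=pickle.load(open('w2.pkl','rb'))
for n,c in (('top',D['top']),('w3',w),('scene',D['scene'])):
    P=cloud(c); near=(np.abs(P[...,0]-.5)<.06)&(np.abs(P[...,1]-.283)<.06)
    for lo,hi in ((.118,.135),(.09,.116),(.06,.068)):
        m=near&(P[...,2]>lo)&(P[...,2]<hi); q=P[m]
        if len(q)<8: continue
        (cx,cy),(a,b),an=cv2.minAreaRect((q[:,:2]*1000).astype(np.float32)); print(n,lo,len(q),'z',np.median(q[:,2]).round(4),'c',round(cx,1),round(cy,1),'sz',round(a,1),round(b,1),'ang',round(an,1))
# cradle level check
for n in ('top','wrist'):
    P=cloud(w2[n]); y=np.radians(-4.85); Rm=np.array([[np.cos(y),-np.sin(y),0],[np.sin(y),np.cos(y),0],[0,0,1]])
    Q=(P.reshape(-1,3)-[.541,-.034,.075])@Rm; m=(Q[:,0]>-.07)&(Q[:,0]<.075)&(Q[:,1]<-.045)&(Q[:,1]>-.06)&(np.abs(Q[:,2])<.03); q=Q[m]; print(n,len(q),np.polyfit(q[:,0],q[:,2],1) if len(q)>10 else '')
    m=(np.abs(Q[:,0]-.056)<.03)&(np.abs(Q[:,1]-.034)<.03)&(np.abs(Q[:,2]-.022)<.004); q=Q[m]; (cx,cy),r=cv2.minEnclosingCircle((q[:,:2]*1000).astype(np.float32)); print('screw',len(q),cx,cy,r,np.median(q[:,2]))
    s=Q[(np.hypot(Q[:,0]-cx/1e3,Q[:,1]-cy/1e3)<.02)&(np.abs(Q[:,2]-.010)<.006)]; 
    if len(s)>4: print('slot',len(s),s.mean(0),cv2.minAreaRect((s[:,:2]*1000).astype(np.float32)))
```

```text
top 0.118 165 z 0.126 c 497.4 292.0 sz 17.9 49.5 ang 78.7
top 0.09 30 z 0.1027 c 495.4 283.4 sz 1.7 45.3 ang 78.3
top 0.06 574 z 0.0647 c 499.4 289.6 sz 76.5 75.8 ang 82.4
w3 0.118 631 z 0.1253 c 498.1 293.1 sz 18.0 50.1 ang 79.0
w3 0.09 45 z 0.1034 c 491.7 286.5 sz 12.1 45.9 ang 61.4
w3 0.06 1888 z 0.0638 c 500.3 290.7 sz 76.0 76.3 ang 82.3
scene 0.118 148 z 0.124 c 496.7 295.2 sz 18.3 49.3 ang 78.5
scene 0.09 268 z 0.103 c 497.2 300.6 sz 53.7 17.7 ang 2.3
scene 0.06 424 z 0.0631 c 499.1 291.1 sz 78.3 79.9 ang 81.2
top 0 
screw 229 55.883628845214844 32.29509735107422 23.84781265258789 0.022544274793637478
slot 50 [0.05814803 0.03056489 0.01145765] ((56.977447509765625, 30.56570816040039), (27.1662540435791, 25.142284393310547), 14.930173873901367)
wrist 1168 [-0.06347416  0.00940049]
screw 803 56.48981475830078 33.091278076171875 23.944673538208008 0.021679174127823622
slot 155 [0.05781266 0.03145942 0.01055109] ((57.360389709472656, 31.5103759765625), (29.01949691772461, 26.052085876464844), 22.6162166595459)
```

Run:
```python
from h import *
import pickle
w2=pickle.load(open('w2.pkl','rb')); y=np.radians(-4.85); Rm=np.array([[np.cos(y),-np.sin(y),0],[np.sin(y),np.cos(y),0],[0,0,1]])
c=w2['wrist']; out=[]
for c,(u0,v0) in ((w2['wrist'],None) if 0 else (w2['wrist'],(0,0)),(w2['top'],(0,0))):
    # orthorectify plane z=.097, fixture-aligned, 4px/mm, +-30mm: col=+x world, row=-y
    g=np.arange(-30,30,.2)/1e3; X,Y=np.meshgrid(.600+g,-.006-g); Wd=np.stack([X,Y,np.full_like(X,.097)],-1)
    q=(Wd-c['M'][:3,3])@c['M'][:3,:3]; u=q[...,0]/q[...,2]*c['fx']+c['cx']; v=q[...,1]/q[...,2]*c['fy']+c['cy']
    out.append(cv2.remap(c['frame'],u.astype(np.float32),v.astype(np.float32),cv2.INTER_CUBIC))
cv2.imwrite('pics/slot.png',np.hstack(out)[:,:,::-1])
P=cloud(w2['wrist']); Q=(P.reshape(-1,3)-[.541,-.034,.075])@Rm
m=(Q[:,0]>.02)&(Q[:,0]<.078)&(Q[:,1]<0)&(Q[:,1]>-.05)&(np.abs(Q[:,2]-.006)<.012); A=np.c_[Q[m][:,:2],np.ones(m.sum())]; print('plate back',m.sum(),np.linalg.lstsq(A,Q[m][:,2],rcond=None)[0])
m=(Q[:,0]>.087)&(Q[:,0]<.11)&(Q[:,1]<-.02)&(Q[:,1]>-.052)&(np.abs(Q[:,2])<.02); print('tab z',np.median(Q[m][:,2]),m.sum())
m=(Q[:,0]>-.082)&(Q[:,0]<-.06)&(np.abs(Q[:,1])<.06)&(np.abs(Q[:,2]-.006)<.015); print('front z',np.median(Q[m][:,2]),m.sum())
row([.498,.293,.16],168.8)
```

```text
plate back 1414 [-0.00048988 -0.00027036  0.00585298]
tab z 0.005826856711274156 299
front z 0.005796439717514437 1417
row [0.1182, 0.0553, 0.4949] [-0.0005, -0.0002, 0.0596] rows>= 4
```

View pics/slot.png

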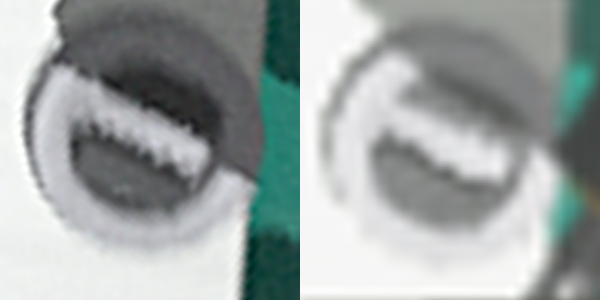

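The rectified picture shows the screw head centred near (148,140). A band crosses it that falls to the right by 20 to 27°, and the arm's shadow confuses its edges. I'll check against depth.

Run:
```python
from h import *
import pickle
w2=pickle.load(open('w2.pkl','rb'))
P=cloud(w2['wrist']).reshape(-1,3); q=P[(np.abs(P[:,0]-.6)<.03)&(np.abs(P[:,1]+.006)<.03)]
for y in np.arange(.024,-.034,-.003):
    print(''.join('%4d'%round(np.median(s)*1000) if len(s:=q[(np.abs(q[:,0]-x)<.0017)&(np.abs(q[:,1]-y)<.0017)][:,2]) else '   .' for x in np.arange(.572,.630,.003)))
```

```text
80  47  81  80  81  81  81  81  80  46  79  46  46  79  79  81  46  80  47  12
  79  80  81  80  80  80  46  81  80  80  80  80  79  80  80  80  80  80  79  12
  81  81  81  81  81  81  81  81  88  81  84  87  81  81  46  80  80  80  80  13
  81  81  81  81  80  83  91  95  97  97  97  98  96  95  81  80  81  80  80  13
  80  81  81  81  88  95  96  97  97  97  98  97  96  96  96  81  81  81  81   .
  81  81  81  87  97  97  96  97  97  97  96  96  96  97  97  96  83  81  80   .
  81  81  81  95  97  96  96  97  96  96  96  93  95  97  96  97  97  81  80   .
  81  81  89  97  97  97  85  97  97  97  98  97  97  93  96  97  96  89  80   .
  81  80  95  97  97  85  85  85  91  96  98  97  97  97  97  97  97  96  80   .
  81  81  96  97  97  85  85  85  86  84  85  98  97  97  96  97  97  96   .   .
  80  81  96  97  97  92  89  85  85  85  85  85  85  97  92  96  97  97   .   .
  81  81  96  97  97  97  98  96  90  85  84  84  85  84  91  97  97  96   .   .
  80  81  95  97  97  97  97  97  97  96  88  86  85  85  88  97  97  96   .   .
  80  81  82  96  97  96  97  97  97  97  97  96  95  86  95  97  96  96   .   .
  81  81  81  97  96  97  97  89  97  97  97  97  97  95  97  97  97   .   .   .
  81  81  81  82  96  97  97  96  96  94  96  97  97  96  97  96   .   .   .   .
  81  81  81  81  81  97  97  97  97  96  96  97  97  96  97  95   .  80   .   .
  81  81  81  81  81  81  97  97  97  97  96  97  97  97   .   .  82  80   .   .
  81  80  81  81  80  81  81  95  97  98  96   .   .   .  81  81  80  80   .   .
  81  80  81  82  81  82  81  81  80  83   .  81  80  82  80  81  81  81   .   .
```

{"method": "servo_tool", "body": {"series": [[[0.118,0.055,0.2,0,0,0.06,1],[0.118,0.055,0.35,0,0,0.06,1],[0.118,0.055,0.495,0,0,0.06,1],[0.118,0.055,0.495,0,0,0.06,1],[0.118,0.055,0.495,0,0,0.06,1],[0.118,0.055,0.495,0,0,0.06,1]]]}}

```text
time_s: 6.57
tool_pos: [0.4972, 0.2938, 0.1597]
tool_rot: [-179.8, -0.1, 168.8]
force: [0.7, -0.4, 1.3]
grip_width: 0.0867
grasp_force: 0.0
```

Run:
```python
from h import *
print(get_obs()['tool_pos'],get_obs()['grip_width']); row([.498,.293,.083],168.8)
```

```text
[0.49722453 0.29376148 0.15966916] 0.08667915377406511
row [-0.0035, -0.0013, 0.2556] [-0.0009, -0.0006, 0.0001] rows>= 2
```

{"method": "servo_tool", "body": {"series": [[[-0.003,-0.001,0.12,0,0,0,1],[-0.003,-0.001,0.2,0,0,0,1],[-0.003,-0.001,0.256,0,0,0,1],[-0.003,-0.001,0.256,0,0,0,1],[-0.003,-0.001,0.256,0,0,0,0],[-0.003,-0.001,0.256,0,0,0,0],[-0.003,-0.001,0.256,0,0,0,0],[-0.003,-0.001,0.256,0,0,0,0],[-0.003,-0.001,0.256,0,0,0,0],[-0.003,-0.001,0.256,0,0,0,0],[-0.003,-0.001,0.256,0,0,0,0],[-0.003,-0.001,0.256,0,0,0,0]]], "grip_force": 50}}

```text
time_s: 7.57
tool_pos: [0.4984, 0.2951, 0.0838]
tool_rot: [180.0, 0.0, 168.9]
force: [-0.4, -0.8, -0.5]
grip_width: 0.0415
grasp_force: 0.0
```

Run:
```python
from h import *
import pickle
w2=pickle.load(open('w2.pkl','rb'))
for n in ('wrist','top'):
    P=cloud(w2[n]).reshape(-1,3); q=P[(np.hypot(P[:,0]-.6,P[:,1]+.006)<.019)]
    h=q[np.abs(q[:,2]-.085)<.0025][:,:2]; c=h.mean(0); u,s,vt=np.linalg.svd(h-c); d=vt[0]*np.sign(vt[0,0]); print(n,len(h),c,np.degrees(np.arctan2(d[1],d[0])),s/np.sqrt(len(h))*np.sqrt(12))
    q=P[(np.hypot(P[:,0]-.6,P[:,1]+.006)<.03)&(P[:,2]>.0945)&(P[:,2]<.1)]; print('rim',cv2.minEnclosingCircle((q[:,:2]*1e3).astype(np.float32)))
```

```text
wrist 131 [ 0.60104825 -0.00701464] -24.929702765193767 [0.02861834 0.01507047]
rim ((600.1029663085938, -5.840310096740723), 23.914541244506836)
top 36 [ 0.60121574 -0.00818233] -20.67317708916226 [0.02928655 0.01643434]
rim ((599.4140625, -6.545358180999756), 23.847862243652344)
```

{"method": "servo_tool", "body": {"series": [[[0,0,0,0,0,0,0],[0,0,0,0,0,0,0],[0,0,0,0,0,0,0],[0,0,0,0,0,0,0],[0,0,0,0,0,0,0],[0,0,0,0,0,0,0],[0,0,0,0,0,0,0],[0,0,0,0,0,0,0],[0,0,0,0,0,0,0],[0,0,0,0,0,0,0]]]}}

```text
time_s: 8.4
tool_pos: [0.4984, 0.2951, 0.0836]
tool_rot: [180.0, 0.0, 168.9]
force: [0.5, -0.3, -1.5]
grip_width: 0.0175
grasp_force: 50.0
```

Run:
```python
from h import *
import pickle
w2=pickle.load(open('w2.pkl','rb'))
for n in ('wrist','top'):
    P=cloud(w2[n]).reshape(-1,3); q=P[(np.hypot(P[:,0]-.6,P[:,1]+.006)<.018)]
    h=q[np.abs(q[:,2]-.085)<.0025][:,:2]*1e3
    b=[]
    for t in np.arange(-45,0,1.):
        a=np.radians(t); s=h@[-np.sin(a),np.cos(a)]; lo,hi=np.percentile(s,[6,94]); b.append((hi-lo,t,(lo+hi)/2))
    b.sort(); print(n,np.round(b[:6],2).tolist(),'ctr perp of rim', np.array([600,-6])@[-np.sin(np.radians(b[0][1])),np.cos(np.radians(b[0][1]))])
```

```text
wrist [[7.59, -27.0, 266.42], [7.66, -26.0, 256.95], [7.74, -28.0, 275.84], [7.8, -24.0, 237.8], [7.86, -25.0, 247.47], [8.03, -23.0, 228.19]] ctr perp of rim 267.04826069859786
top [[7.55, -23.0, 227.25], [7.61, -24.0, 237.03], [7.74, -22.0, 217.47], [7.78, -25.0, 246.73], [8.02, -26.0, 256.35], [8.05, -21.0, 207.68]] ctr perp of rim 228.9156479728496
```

{"method": "servo_tool", "body": {"series": [[[0,0,-0.08,0,0,0,0],[0,0,-0.18,0,0,0,0],[0,0,-0.28,0,0,0,0],[0,0,-0.4,0,0,0,0],[0,0,-0.5,0,0,0,0],[0,0,-0.57,0,0,0,0],[0,0,-0.57,0,0,0,0],[0,0,-0.57,0,0,0,0]]]}}

```text
time_s: 9.07
tool_pos: [0.4989, 0.2956, 0.2557]
tool_rot: [179.9, 0.1, 168.9]
force: [-0.2, 0.2, -2.2]
grip_width: 0.0177
grasp_force: 50.0
```

Run:
```python
from h import *
o=get_obs();print(o['tool_pos'],o['qpos'],o['grip_width'],o['force']); row([.600,-.006,.25],154.5)
```

```text
[0.4988709  0.29558077 0.25568424] [-58.33508595   9.20873847  28.41050687  91.7555726   -4.47999554
  80.00780773  49.47353029] 0.017730808767120586 [-0.19442991  0.18005867 -2.15634268]
row [-0.5236, -0.922, 0.0176] [0.0008, 0.0004, 0.0802] rows>= 8
```

{"method": "servo_tool", "body": {"series": [[[-0.52,-0.92,0.018,0,0,0.08,0],[-0.52,-0.92,0.018,0,0,0.08,0],[-0.52,-0.92,0.018,0,0,0.08,0],[-0.52,-0.92,0.018,0,0,0.08,0],[-0.52,-0.92,0.018,0,0,0.08,0],[-0.52,-0.92,0.018,0,0,0.08,0],[-0.52,-0.92,0.018,0,0,0.08,0],[-0.52,-0.92,0.018,0,0,0.08,0],[-0.52,-0.92,0.018,0,0,0.08,0],[-0.52,-0.92,0.018,0,0,0.08,0],[-0.52,-0.92,0.018,0,0,0.08,0]]]}}

```text
time_s: 9.98
tool_pos: [0.5976, -0.0047, 0.2474]
tool_rot: [-180.0, -0.2, 154.6]
force: [-0.7, 0.8, -0.9]
grip_width: 0.0176
grasp_force: 50.0
```

Run:
```python
from h import *
import pickle
o=get_obs();print(o['tool_pos'],o['qpos']); row([.600,-.006,.185],154.5)
D={n:cam(n) for n in ('wrist','scene')}; pickle.dump(D,open('w4.pkl','wb'))
a=np.hstack([cv2.resize(D['wrist']['frame'],(400,300)),cv2.resize(D['scene']['frame'],(400,300))]); cv2.imwrite('pics/w4.png',a[:,:,::-1])
```

```text
[ 0.59761365 -0.00468471  0.24742947] [-37.18596131  13.51813065  41.79697979  90.0527427   -9.11565012
  80.08482697  69.98093421]
row [-0.0097, -0.0004, 0.2081] [-0.0003, -0.0009, 0.0003] rows>= 2
```

View pics/w4.png

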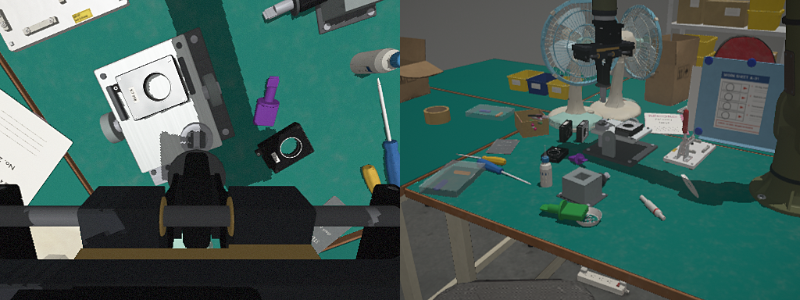

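The left half shows the held key over the screw head at (195,135). The right half shows the green look-alike at (568,212) near the dish. It may no longer be upright, so I'll check that.

Run:
```python
from h import *
import pickle
L=lambda f:pickle.load(open(f,'rb'))
d=L('d0.pkl'); w2=L('w2.pkl'); w4=L('w4.pkl'); t=cam('top')
for n,c in (('d0top',d['top']),('d0scene',d['scene']),('w2top',w2['top']),('w3',L('w3.pkl')),('w4scene',w4['scene']),('nowtop',t)):
    P=cloud(c); hsv=cv2.cvtColor(c['frame'],cv2.COLOR_RGB2HSV)
    for k,lo,hi in (('green',(52,120,60),(66,255,255)),('purple',(130,100,40),(160,255,255))):
        m=(cv2.inRange(hsv,lo,hi)>0)&(P[...,0]>.4)&(P[...,0]<.75)&(P[...,1]>.1)&(P[...,1]<.5)&(P[...,2]>.004)
        q=P[m]
        if len(q): print(n,k,len(q),np.median(q,0).round(3),q.min(0).round(3),q.max(0).round(3))
a=np.hstack([cv2.resize(x['frame'][140:250,140:265],(400,352)) for x in (d['top'],t)]); cv2.imwrite('pics/cmp.png',a[:,:,::-1])
```

```text
d0top purple 135 [0.595 0.205 0.084] [0.419 0.168 0.042] [0.613 0.219 1.006]
d0scene green 203 [0.557 0.423 0.061] [0.533 0.392 0.006] [0.581 0.44  0.118]
d0scene purple 346 [0.595 0.21  0.062] [0.521 0.192 0.009] [0.614 0.298 0.103]
w2top purple 102 [0.632 0.115 0.018] [0.419 0.101 0.012] [0.652 0.168 1.006]
w3 green 1921 [0.47  0.401 0.035] [0.428 0.278 0.021] [0.546 0.424 0.47 ]
w3 purple 706 [0.613 0.125 0.023] [0.452 0.1   0.005] [0.654 0.278 0.47 ]
w4scene green 277 [0.482 0.409 0.033] [0.426 0.334 0.005] [0.546 0.429 0.05 ]
w4scene purple 190 [0.612 0.132 0.021] [0.573 0.102 0.005] [0.652 0.153 0.034]
nowtop purple 260 [0.616 0.122 0.023] [0.419 0.101 0.011] [0.652 0.168 1.006]
```

View pics/cmp.png

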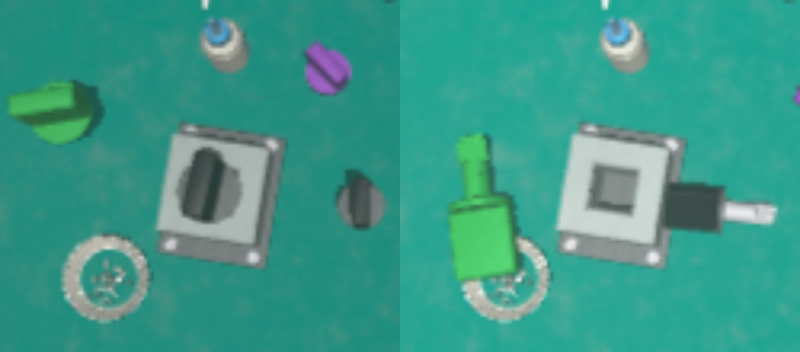

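The loose look-alikes tipped over by themselves: they were balanced on their blades and were already down by t=5 s, and I never came near them. The dish and bottle have not moved and the stand mouth is clear, so I continue by lining up over the slot.

{"method": "servo_tool", "body": {"series": [[[-0.01,0,0.1,0,0,0,0],[-0.01,0,0.208,0,0,0,0],[-0.01,0,0.208,0,0,0,0],[-0.01,0,0.208,0,0,0,0],[-0.01,0,0.208,0,0,0,0]]]}}

```text
time_s: 10.55
tool_pos: [0.6019, -0.0063, 0.1883]
tool_rot: [179.9, 0.1, 154.6]
force: [-0.2, 0.2, -1.0]
grip_width: 0.0178
grasp_force: 50.0
```

Run:
```python
from h import *
o=get_obs();print(o['tool_pos'],o['tool_rot'],o['force'],o['wrist_torque']); row([.600,-.006,.162],154.5)
c=cam('wrist'); P=cloud(c).reshape(-1,3)
# key visible points in tool frame: paddle/collar below TCP
T=tool(); q=(P-T[:3,3])@T[:3,:3]; m=(np.abs(q[:,0])<.04)&(np.abs(q[:,1])<.04)
for lo,hi in ((-.02,.005),(.014,.022),(.022,.050),(.053,.076)):
    s=q[m&(q[:,2]>lo)&(q[:,2]<hi)]; print(lo,len(s),s.min(0).round(4) if len(s) else '',s.max(0).round(4) if len(s) else '')
a=cv2.resize(c['frame'][100:300,150:400],(800,640),interpolation=cv2.INTER_CUBIC)[:600]; cv2.imwrite('pics/w5.png',a[:,:,::-1])
```

```text
[ 0.60186082 -0.0062909   0.18830329] [1.79949164e+02 7.38308063e-02 1.54599165e+02] [-0.23964132  0.19387663 -0.97346092] [ 0.02778759 -0.00416545  0.01674095]
row [0.0061, -0.0019, 0.0877] [0.0003, 0.0004, 0.0006] rows>= 1
-0.02 877 [ 0.0096 -0.0173 -0.02  ] [0.0262 0.0182 0.005 ]
0.014 956 [-0.0074 -0.0237  0.014 ] [0.0259 0.0248 0.0198]
0.022 0  
0.053 23 [ 0.0122 -0.0016  0.061 ] [0.0131 0.0025 0.0714]
```

View pics/w5.png

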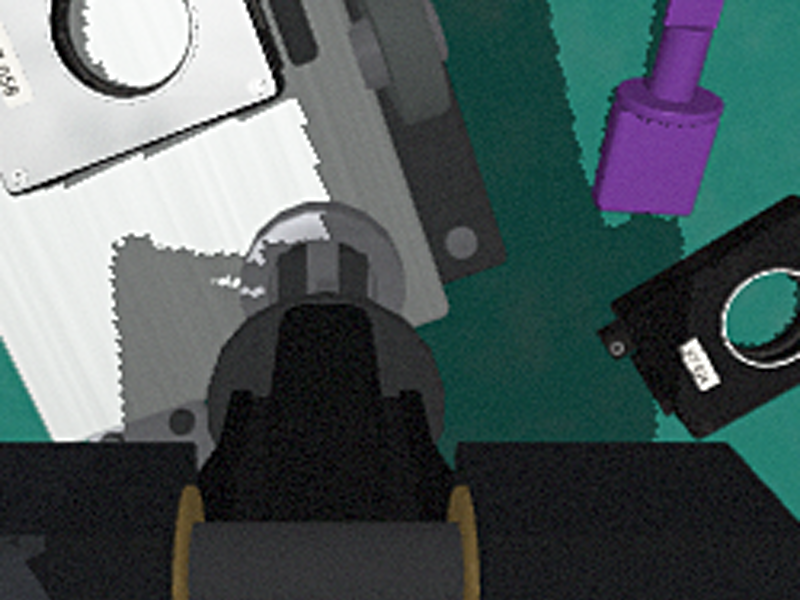

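The picture shows the blade lined up with the slot, directly behind it at (322,270). The key sits within 1 mm of the tool's centre.

{"method": "servo_tool", "body": {"series": [[[0.004,-0.003,0.02,0,0,0,0],[0.004,-0.003,0.04,0,0,0,0],[0.004,-0.003,0.05,0,0,0,0],[0.004,-0.003,0.06,0,0,0,0],[0.004,-0.003,0.06,0,0,0,0]]]}}

```text
time_s: 11.02
tool_pos: [0.5993, -0.0073, 0.1682]
tool_rot: [-180.0, -0.1, 154.5]
force: [0.3, 0.6, -2.0]
grip_width: 0.0178
grasp_force: 50.0
```

Run:
```python
from h import *
o=get_obs();print(o['tool_pos'],o['tool_rot'],o['force'],o['wrist_torque']); row([.600,-.006,.162],154.5)
```

```text
[ 0.5993036  -0.00727582  0.1681674 ] [-1.79974843e+02 -5.16460431e-02  1.54529368e+02] [ 0.30985047  0.59288204 -2.03095946] [-0.01002266  0.00531884  0.01165204]
row [-0.0003, 0.0048, 0.0206] [-0.0001, -0.0003, 0.0002] rows>= 1
```

Tip at about 93 mm, below the 97 mm mouth, with no contact force. Going deeper.

{"method": "servo_tool", "body": {"series": [[[0,0.003,0.008,0,0,0,0],[0,0.003,0.014,0,0,0,0],[0,0.003,0.02,0,0,0,0],[0,0.003,0.02,0,0,0,0],[0,0.003,0.02,0,0,0,0]]]}}

```text
time_s: 11.43
tool_pos: [0.6001, -0.0066, 0.1628]
tool_rot: [-180.0, -0.0, 154.5]
force: [0.7, 0.1, -1.4]
grip_width: 0.0174
grasp_force: 50.0
```

Run:
```python
from h import *
o=get_obs();print(o['tool_pos'],o['tool_rot'],o['force'],o['wrist_torque'],o['qpos'][6])
```

```text
[ 0.60008577 -0.00659973  0.1627744 ] [-1.79995042e+02 -4.65835799e-03  1.54520443e+02] [ 0.69280894  0.11842239 -1.35999991] [ 0.00419345  0.01151544 -0.01785483] 72.08651934761262
```

{"method": "servo_tool", "body": {"series": [[[0,0,0,0,0,0.025,0],[0,0,0,0,0,0.055,0],[0,0,0,0,0,0.085,0],[0,0,0,0,0,0.115,0],[0,0,0,0,0,0.145,0],[0,0,0,0,0,0.175,0],[0,0,0,0,0,0.2,0],[0,0,0,0,0,0.2,0]]]}}

```text
time_s: 12.1
tool_pos: [0.6002, -0.0066, 0.163]
tool_rot: [180.0, 0.0, 118.4]
force: [-0.6, -0.1, -1.2]
grip_width: 0.0173
grasp_force: 50.0
```

Run:
```python
from h import *
o=get_obs();print(o['tool_pos'],o['tool_rot'],o['force'],o['wrist_torque'],o['qpos'][6])
row([.600,-.006,.1625],86)
```

```text
[ 0.60021219 -0.00660485  0.16302305] [1.79996206e+02 2.14590078e-02 1.18429618e+02] [-0.6256379  -0.12670443 -1.1954071 ] [-0.11157451  0.01004024  0.06094477] 37.861399312789814
row [0.0021, 0.0003, 0.0017] [0.0001, 0.0001, 0.1802] rows>= 5
```

{"method": "servo_tool", "body": {"series": [[[0,0,0,0,0,0.03,0],[0,0,0,0,0,0.06,0],[0,0,0,0,0,0.09,0],[0,0,0,0,0,0.12,0],[0,0,0,0,0,0.145,0],[0,0,0,0,0,0.165,0],[0,0,0,0,0,0.18,0],[0,0,0,0,0,0.18,0]]]}}

```text
time_s: 12.77
tool_pos: [0.6002, -0.0066, 0.163]
tool_rot: [180.0, 0.0, 86.2]
force: [-0.2, -0.1, -0.7]
grip_width: 0.0178
grasp_force: 50.0
```

Run:
```python
from h import *
o=get_obs();print(o['tool_pos'],o['tool_rot'],o['force'],o['wrist_torque'],o['qpos'][6])
```

```text
[ 0.60015729 -0.00664289  0.1630414 ] [1.79992725e+02 1.47922039e-02 8.61950339e+01] [-0.18119959 -0.10124043 -0.68187011] [-0.18648342  0.17623224  0.10672512] 7.74336879029302
```

{"method": "servo_tool", "body": {"series": [[[0,0,0,0,0,0.012,0],[0,0,0,0,0,0.024,0],[0,0,0,0,0,0.036,0],[0,0,0,0,0,0.045,0],[0,0,0,0,0,0.045,0]]]}}

```text
time_s: 13.18
tool_pos: [0.6001, -0.0066, 0.163]
tool_rot: [180.0, 0.0, 78.2]
force: [-0.9, 0.3, -0.8]
grip_width: 0.0174
grasp_force: 50.0
```

Run:
```python
from h import *
o=get_obs();print(o['tool_pos'],o['tool_rot'],o['force'],o['wrist_torque'])
```

```text
[ 0.60012359 -0.0066436   0.16300096] [1.79996340e+02 4.36083169e-03 7.81532272e+01] [-0.85166878  0.25812037 -0.79179033] [-0.20521011  0.20339401  0.14669662]
```

{"method": "servo_tool", "body": {"series": [[[0,0,0,0,0,0.01,0],[0,0,0,0,0,0.02,0],[0,0,0,0,0,0.028,0],[0,0,0,0,0,0.028,0]]]}}

```text
time_s: 13.52
tool_pos: [0.6001, -0.0067, 0.163]
tool_rot: [180.0, 0.0, 73.0]
force: [-0.7, -0.5, 0.5]
grip_width: 0.0176
grasp_force: 50.0
```

Run:
```python
from h import *
o=get_obs();print(o['tool_pos'],o['tool_rot'],o['force'],o['wrist_torque'])
```

```text
[ 0.60010184 -0.00669359  0.16299296] [1.79998103e+02 4.23477490e-03 7.30443557e+01] [-0.66536001 -0.4575291   0.51216898] [-0.21265562  0.32863674  0.11002283]
```

{"method": "servo_tool", "body": {"series": [[[0,0,0,0,0,0.01,0],[0,0,0,0,0,0.02,0],[0,0,0,0,0,0.025,0],[0,0,0,0,0,0.025,0]]]}}

```text
time_s: 13.85
tool_pos: [0.6001, -0.0066, 0.163]
tool_rot: [180.0, 0.0, 68.6]
force: [-0.2, 0.0, 0.6]
grip_width: 0.0177
grasp_force: 50.1
```

Run:
```python
from h import *
o=get_obs();print(o['tool_pos'],o['tool_rot'],o['force'],o['wrist_torque'])
c=cam('wrist'); P=cloud(c).reshape(-1,3); T=tool(); q=(P-T[:3,3])@T[:3,:3]
m=(np.abs(q[:,0])<.05)&(np.abs(q[:,1])<.04)&(q[:,2]>-.05)&(q[:,2]<-.02); s=q[m]; print('paddle top',len(s), s.min(0).round(4),s.max(0).round(4))
m=(np.abs(q[:,0])<.05)&(np.abs(q[:,1])<.011)&(q[:,2]>-.024)&(q[:,2]<.01)&(q[:,0]>.015)
s=q[m]; print(len(s),np.polyfit(s[:,1],s[:,0],1) if len(s)>9 else '')
h=P[(np.hypot(P[:,0]-.6,P[:,1]+.006)<.03)&(P[:,2]>.07)&(P[:,2]<.1)]; hh=h[(np.abs(h[:,2]-.085)<.003)&(np.hypot(h[:,0]-.6,h[:,1]+.006)<.018)]; print(len(h),len(hh),hh.round(3)[:12].tolist())
cv2.imwrite('pics/w6.png',cv2.resize(c['frame'][90:290,150:400],(800,640),interpolation=cv2.INTER_CUBIC)[:600,:,::-1])
```

```text
[ 0.60010779 -0.00662698  0.16299333] [1.79994833e+02 1.84486278e-02 6.85826213e+01] [-0.21609607  0.02950616  0.58447062] [-0.31891363  0.33998941  0.36439718]
paddle top 4099 [-0.0235 -0.0199 -0.05  ] [ 0.026   0.0196 -0.02  ]
627 [0.00478575 0.02475273]
1727 67 [[0.602, 0.006, 0.085], [0.603, 0.005, 0.084], [0.603, 0.005, 0.084], [0.604, 0.005, 0.085], [0.605, 0.005, 0.084], [0.606, 0.005, 0.087], [0.598, 0.006, 0.084], [0.599, 0.006, 0.086], [0.6, 0.006, 0.085], [0.601, 0.005, 0.085], [0.602, 0.005, 0.085], [0.602, 0.005, 0.085]]
```

View pics/w6.png

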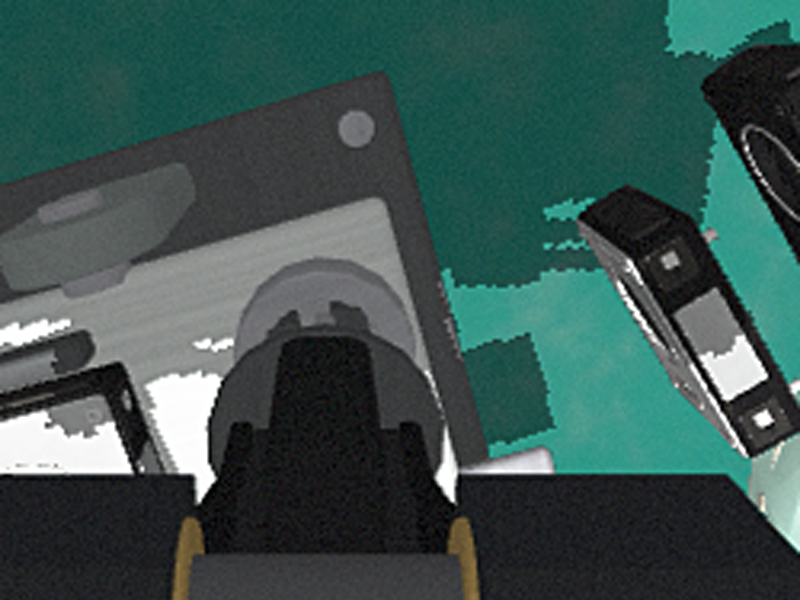

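The torque jumped to 0.36 N m against 0.1 N m of friction. The visible slot end at (320,310) lies along the fixture's y, so the stop is reached. I'll nudge slightly to confirm.

{"method": "servo_tool", "body": {"series": [[[0,0,0,0,0,0.008,0],[0,0,0,0,0,0.015,0],[0,0,0,0,0,0.015,0]]]}}

```text
time_s: 14.15
tool_pos: [0.6002, -0.0064, 0.163]
tool_rot: [180.0, -0.0, 65.8]
force: [-0.7, -1.4, 1.8]
grip_width: 0.0177
grasp_force: 50.1
```

Run:
```python
from h import *
o=get_obs();print(o['tool_rot'],o['force'],o['wrist_torque'])
```

```text
[ 1.79994427e+02 -7.10668363e-03  6.57550859e+01] [-0.72788983 -1.44179572  1.79487411] [-0.37513739  0.36561547  0.62244586]
```

Firmly on the stop. I back off into the slot's free play and lift out.

{"method": "servo_tool", "body": {"series": [[[0,0,0,0,0,-0.03,0],[0,0,0,0,0,-0.06,0],[0,0,0,0,0,-0.07,0],[0,0,0,0,0,-0.07,0]]]}}

```text
time_s: 14.48
tool_pos: [0.6002, -0.0061, 0.1626]
tool_rot: [180.0, -0.1, 78.4]
force: [0.3, -0.1, -2.1]
grip_width: 0.0176
grasp_force: 50.0
```

Run:
```python
from h import *
o=get_obs();print(o['tool_rot'],o['force'],o['wrist_torque'])
```

```text
[ 1.79996660e+02 -6.38527681e-02  7.83739564e+01] [ 0.32986372 -0.0654077  -2.13578877] [-0.12628001  0.00745105  0.02336246]
```

{"method": "servo_tool", "body": {"series": [[[0,0,-0.03,0,0,0,0],[0,0,-0.07,0,0,0,0],[0,0,-0.15,0,0,0,0],[0,0,-0.25,0,0,0,0],[0,0,-0.32,0,0,0,0],[0,0,-0.32,0,0,0,0]]]}}

```text
time_s: 14.98
tool_pos: [0.603, -0.0072, 0.2651]
tool_rot: [179.5, -0.2, 78.3]
force: [0.3, -0.1, -0.4]
grip_width: 0.0178
grasp_force: 50.0
```

Run:
```python
from h import *
import pickle
o=get_obs();print(o['tool_pos'],o['qpos'][6])
c=cam('wrist'); P=cloud(c).reshape(-1,3); T=tool(); q=(P-T[:3,3])@T[:3,:3]; m=(np.abs(q[:,0])<.04)&(np.abs(q[:,1])<.04)
for lo,hi in ((.014,.022),(.053,.076)):
    s=q[m&(q[:,2]>lo)&(q[:,2]<hi)]; print(lo,len(s),s.min(0).round(4) if len(s) else '',s.max(0).round(4) if len(s) else '')
h=P[(np.hypot(P[:,0]-.6,P[:,1]+.006)<.018)&(np.abs(P[:,2]-.085)<.0025)][:,:2]*1e3
print(len(h),h.min(0) if len(h) else '',h.max(0) if len(h) else '')
if len(h)>8: print(cv2.minAreaRect(h.astype(np.float32)))
row([.500,.291,.26],168.8)
```

```text
[ 0.6029584  -0.00720229  0.26507341] -2.244205349465669
0.014 49 [ 0.0092 -0.0196  0.0141] [0.0253 0.0241 0.0168]
0.053 23 [ 0.0118 -0.0006  0.0562] [0.0128 0.0035 0.0682]
211 [584.85703863 -21.96814693] [615.23125344   7.05678088]
((600.0073852539062, -6.580776214599609), (27.043941497802734, 27.931896209716797), 40.025413513183594)
row [0.9039, -0.5336, 0.0072] [0.002, 0.0009, -0.5026] rows>= 13
```

{"method": "servo_tool", "body": {"series": [[[0.3,-0.18,0,0,0,-0.13,0],[0.45,-0.27,0,0,0,-0.2,0],[0.6,-0.35,0,0,0,-0.27,0],[0.75,-0.44,0,0,0,-0.34,0],[0.9,-0.533,0,0.002,0,-0.42,0],[0.904,-0.533,0.007,0.002,0,-0.502,0],[0.904,-0.533,0.007,0.002,0,-0.502,0],[0.904,-0.533,0.007,0.002,0,-0.502,0],[0.904,-0.533,0.007,0.002,0,-0.502,0],[0.904,-0.533,0.007,0.002,0,-0.502,0],[0.904,-0.533,0.007,0.002,0,-0.502,0],[0.904,-0.533,0.007,0.002,0,-0.502,0]]]}}

```text
time_s: 16.03
tool_pos: [0.4974, 0.2912, 0.2558]
tool_rot: [-179.7, -0.3, 164.7]
force: [0.1, -0.4, -1.8]
grip_width: 0.0176
grasp_force: 50.0
```

Run:
```python
from h import *
import pickle
o=get_obs();print(o['tool_pos'],o['tool_rot'])
D={n:cam(n) for n in('wrist','top')}; pickle.dump(D,open('w7.pkl','wb'))
c=D['wrist']; P=cloud(c).reshape(-1,3); T=tool(); q=(P-T[:3,3])@T[:3,:3]; m=(np.abs(q[:,0])<.04)&(np.abs(q[:,1])<.04)
for lo,hi in ((.008,.022),(.053,.080)):
    s=q[m&(q[:,2]>lo)&(q[:,2]<hi)]; print(lo,len(s),np.median(s,0),s.min(0).round(4) if len(s) else '',s.max(0).round(4) if len(s) else '')
row([.500,.291,.17],168.8)
P=cloud(D['top']).reshape(-1,3); q=P[(np.hypot(P[:,0]-.6,P[:,1]+.006)<.018)]; h=q[np.abs(q[:,2]-.085)<.003][:,:2]*1e3; b=[]
for t in np.arange(-130,-45,2.):
    a=np.radians(t); s=h@[-np.sin(a),np.cos(a)]; lo,hi=np.percentile(s,[8,92]); b.append((round(hi-lo,2),t))
print(len(h),sorted(b)[:4])
```

```text
[0.49737444 0.29124275 0.2557853 ] [-179.68810825   -0.2697747   164.66915029]
0.008 1133 [0.01206426 0.00011936 0.01413884] [-0.0075 -0.0237  0.0081] [0.0256 0.0249 0.0194]
0.053 22 [0.01218899 0.00050964 0.06433706] [ 0.0116 -0.0015  0.0605] [0.0125 0.0026 0.0719]
row [-0.0092, 0.0034, 0.2864] [-0.0016, -0.0015, -0.0249] rows>= 3
33 [(np.float64(6.07), np.float64(-96.0)), (np.float64(6.35), np.float64(-98.0)), (np.float64(6.57), np.float64(-94.0)), (np.float64(6.7), np.float64(-100.0))]
```

The slot now lies at −96°±2, against −94.9° for locked, and the key has not shifted in the hand. Next I go down over the stand.

{"method": "servo_tool", "body": {"series": [[[-0.009,0.003,0,-0.001,-0.001,-0.025,0],[-0.009,0.003,0.1,-0.001,-0.001,-0.025,0],[-0.009,0.003,0.2,-0.001,-0.001,-0.025,0],[-0.009,0.003,0.286,-0.001,-0.001,-0.025,0],[-0.009,0.003,0.286,-0.001,-0.001,-0.025,0],[-0.009,0.003,0.286,-0.001,-0.001,-0.025,0]]]}}

```text
time_s: 16.63
tool_pos: [0.4995, 0.2906, 0.1698]
tool_rot: [-179.8, -0.2, 168.7]
force: [-0.1, -0.5, -0.5]
grip_width: 0.0182
grasp_force: 50.0
```

Run:
```python
from h import *
o=get_obs();print(o['tool_pos'],o['tool_rot'],o['force'])
row([.500,.291,.085],168.8)
```

```text
[0.49948828 0.29059926 0.16981412] [-1.79811282e+02 -1.56899485e-01  1.68668856e+02] [-0.09451728 -0.49343123 -0.45021519]
row [-0.0022, 0.0026, 0.2827] [-0.001, -0.0009, -0.0007] rows>= 3
```

{"method": "servo_tool", "body": {"series": [[[-0.001,0.001,0.05,-0.001,-0.001,0,0],[-0.001,0.001,0.1,-0.001,-0.001,0,0],[-0.001,0.001,0.15,-0.001,-0.001,0,0],[-0.001,0.001,0.2,-0.001,-0.001,0,0],[-0.001,0.001,0.24,-0.001,-0.001,0,0],[-0.001,0.001,0.265,-0.001,-0.001,0,0],[-0.001,0.001,0.275,-0.001,-0.001,0,0],[-0.001,0.001,0.282,-0.001,-0.001,0,0],[-0.001,0.001,0.282,-0.001,-0.001,0,0]]]}}

```text
time_s: 17.38
tool_pos: [0.5012, 0.2916, 0.0869]
tool_rot: [179.8, 0.2, 168.8]
force: [0.3, 0.2, -1.4]
grip_width: 0.0176
grasp_force: 50.0
```

Run:
```python
from h import *
o=get_obs();print(o['tool_pos'],o['tool_rot'],o['force'])
```

```text
[0.50122763 0.29162388 0.08686857] [1.79818205e+02 1.76757460e-01 1.68812352e+02] [ 0.26264181  0.21138036 -1.38042963]
```

Collar about 3 mm above the block. I lower to contact.

{"method": "servo_tool", "body": {"series": [[[0,0,0.005,0,0,0,0],[0,0,0.009,0,0,0,0],[0,0,0.012,0,0,0,0],[0,0,0.012,0,0,0,0]]]}}

```text
time_s: 17.72
tool_pos: [0.5013, 0.2917, 0.0837]
tool_rot: [179.8, 0.2, 168.8]
force: [-0.9, -1.3, 3.7]
grip_width: 0.018
grasp_force: 50.0
```

{"method": "servo_tool", "body": {"series": [[[0,0,0,0,0,0,1],[0,0,0,0,0,0,1],[0,0,0,0,0,0,1],[0,0,0,0,0,0,1],[0,0,0,0,0,0,1],[0,0,0,0,0,0,1],[0,0,0,0,0,0,1],[0,0,0,0,0,0,1],[0,0,0,0,0,0,1],[0,0,0,0,0,0,1]]]}}

```text
time_s: 18.55
tool_pos: [0.5008, 0.2914, 0.0828]
tool_rot: [179.8, 0.1, 168.8]
force: [1.2, -0.2, 0.0]
grip_width: 0.0767
grasp_force: 0.0
```

{"method": "servo_tool", "body": {"series": [[[0,0,-0.06,0,0,0,1],[0,0,-0.13,0,0,0,1],[0,0,-0.22,0,0,0,1],[0,0,-0.35,0,0,0,1],[0,0,-0.48,0,0,0,1],[0,0,-0.6,0,0,0,1],[-0.1,0,-0.72,0,0,0,1],[-0.1,0,-0.72,0,0,0,1],[-0.1,0,-0.72,0,0,0,1],[-0.1,0,-0.72,0,0,0,1]]]}}

```text
time_s: 19.38
tool_pos: [0.5294, 0.2849, 0.298]
tool_rot: [179.9, 0.1, 168.8]
force: [-1.1, 0.6, -0.6]
grip_width: 0.087
grasp_force: 0.0
```

Run:
```python
from h import *
w=cam('wrist'); t=cam('top'); s=cam('scene'); print(get_obs()['tool_pos'])
for n,c in (('w',w),('top',t),('scene',s)):
    P=cloud(c); near=(np.abs(P[...,0]-.5)<.05)&(np.abs(P[...,1]-.291)<.05)
    q=P[near&(P[...,2]>.118)&(P[...,2]<.14)]; 
    if len(q)>5: print(n,len(q),'z',np.percentile(q[:,2],[5,50,95]).round(4),cv2.minAreaRect((q[:,:2]*1e3).astype(np.float32)))
    q=P[near&(P[...,2]>.066)&(P[...,2]<.076)]; print('collar',len(q),np.median(q,0))
    q=P.reshape(-1,3); q=q[(np.hypot(q[:,0]-.6,q[:,1]+.006)<.018)]; h=q[np.abs(q[:,2]-.085)<.003][:,:2]*1e3
    if len(h)>10:
        b=[]
        for a_ in np.arange(-130,-45,2.):
            a=np.radians(a_); e=h@[-np.sin(a),np.cos(a)]; lo,hi=np.percentile(e,[8,92]); b.append((round(float(hi-lo),2),float(a_)))
        print('slot',len(h),sorted(b)[:3])
    Q=P.reshape(-1,3); Q=Q[(np.abs(Q[:,0]-.636)<.012)&(np.abs(Q[:,1]+.078)<.015)&(Q[:,2]>.06)]; print('tab z',len(Q),np.median(Q[:,2]) if len(Q) else '')
a=np.hstack([cv2.resize(f,(400,300)) for f in (w['frame'],s['frame'])]); cv2.imwrite('pics/end.png',a[:,:,::-1])
```

```text
[0.52813519 0.28533235 0.29681918]
w 646 z [0.1225 0.1253 0.1268] ((501.29974365234375, 292.45611572265625), (17.38479995727539, 49.13070297241211), 78.41519927978516)
collar 536 [0.50072971 0.28552372 0.06967515]
tab z 0 
collar 11 [0.50159401 0.25781293 0.06652925]
slot 34 [(6.31, -96.0), (6.35, -98.0), (6.61, -100.0)]
tab z 101 0.08180148756750072
scene 144 z [0.1189 0.1239 0.1263] ((500.12506103515625, 293.3255615234375), (19.038305282592773, 51.66008377075195), 77.51091766357422)
collar 159 [0.49764588 0.30306587 0.06915346]
tab z 24 0.07908453005127936
```

View pics/end.png

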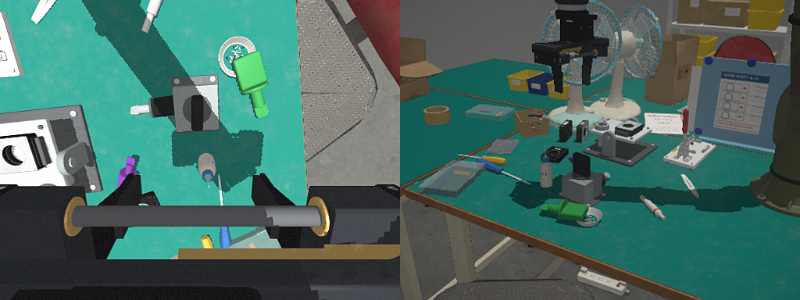

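The key stands upright in its stand at (200,110) in the left half, with its collar top at 70 mm, so it is fully down. The slot is at the locked angle and the tab is at 81 mm, so the cradle is level.

```bash
python3 -c "
from cell import env
print(env.sign_off())"
```

```text
the job is handed in; nothing more can be done
None
```

I handed the job in at about 19.5 s: the cradle is level on its stop, the screw is turned to its clockwise stop with the key, and the key is back upright and fully down. The loose green, purple and small black look-alike keys fell over early in the run without the arm going near them, and the green one now rests on the screw dish; I left them there.

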